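Index the jar carriage to the labelling station

TASK

The filled jar on the slide is ready for its label. Press the release button so that the stop lever drops, move the carriage along to the next station, the labelling station by the label roll, until it clicks into the notch there, then lift the stop lever back up until it latches, so that the carriage cannot run back while the label goes on. Keep the jar standing in its nest and knock nothing else about.

Things in the scene. Friction and masses are not known exactly. Their poses are not given: they have to be found in the camera images.
- slide_frame: fixed frame of the labelling slide: grey bed 505 x 150 mm, two steel rods, an index bar with notches, a label roll on a stand behind, the stop housing in front. Origin on the worktop under the middle of the rods. +y runs along the rods in the direction of travel (to the robot's left), -x to the robot's side, z up.
- carriage (a joint): travel of the carriage along frame +y, m: 0 at the load station (right end, its start, held in a notch), 0.33 in the unload station's notch at the left end. The labelling station's notch, the next one, is clamped by hand anywhere from 0.155 to 0.215; its place is not given and must be felt. Sliding between notches is smooth and takes about 2 N.
- detent (a joint): lift of the carriage's spring plunger, m: about 0 (within 0.5 mm) with its roller seated in a notch, 0.0037 riding on the bar. Near a notch's centre (6 mm either side) the roller drops in and pulls the carriage towards the centre with up to about 7 N; pushing out on the far side takes about 10 N. Let go within 3 mm of the centre, the carriage seats itself.
- push_tab (a point): grip centre of the push tab, an upright black tab on the carriage's front: 12 mm thick along the rail (frame y), 26 mm deep (frame x); its top is 17 mm above this point, its foot and the carriage plate 34 mm below. The jar's near side is 55 mm behind it (frame +x), the jar's top 29 mm above it.
- nest (a point): centre of the floor of the jar nest on the carriage, a black ring 112 mm wide with a wall 11 mm high
- jar: the jar to be labelled: low grey preserving jar with an orange rim, 90 mm wide, 63 mm tall, standing loose in the carriage's nest, about 0.24 kg. Origin at the centre of its underside.
- button_top (a point): top centre of the release button, a black round cap 26 mm wide on the grey stop housing in front of the rods, 78 mm beyond the stop lever along frame +y. Pressed straight down: travel 7 mm, 2.4 N to start, 5.2 N at the bottom; it springs back. From 6 mm on it frees the lever.
- stop_lever (a joint): angle of the stop lever, rad: 0 latched upright, blocking the carriage's steel arm; 1.40 dropped, lying towards the robot 10 degrees above level. Lifting takes 1 to 5 N at the grip. It must be swung past upright, to -0.06 or beyond (end stop -0.12), for the catch to snap in; it then stays at about 0 when let go. Not latched, it falls again.
- lever_tip (a point): centre of the black grip on the stop lever, 77 mm from the pivot: 20 mm wide along frame y, 13 mm thick, 30 mm long along the lever. It turns and slips a little between pinching fingers, so that the lever can lag 0.3 rad behind the hand: carry on until it is past upright. Dropped, it lies about 43 mm above the worktop, in front of the housing.
- lever_pivot (a point): the stop lever's hinge axis, along frame y, 30 mm above the worktop. As the joint's value grows the lever swings from upright towards frame -x.
- waiting_jar_a: grey preserving jar with an orange rim, 93 mm wide, 87 mm tall, standing at the right. Not part of the job. Origin at the centre of its underside.
- waiting_jar_b: grey preserving jar with an orange rim, 93 mm wide, 80 mm tall, standing at the right. Not part of the job. Origin at the centre of its underside.
- marker_pen: black and white marker pen, 137 mm long, 14 mm thick, lying in front of the slide. Not part of the job. Origin at the centre of its underside.
- small_tin: round slip-lid tin, 57 mm wide, 39 mm tall, in front of the right end of the slide. Not part of the job. Origin at the centre of its underside.
- spice_jar: spice jar with a green cap, 41 mm wide, 125 mm tall, in front of the left end of the slide. Not part of the job. Origin at the centre of its underside.
Mind the look-alikes: they are no part of the job. What is shaped like the jar but pink or purple is not meant.

How it is judged:
By the outcome, as a careful person would: the job done as asked, in the order asked, and still so for the second after the job is handed in, with the robot touching nothing.
It also fails if it takes over 69 s, if anything falls off the work surface, if the arm or the gripper's body presses on something with over 40 N, if the wrist force passes 120 N, or if a joint passes its speed limit or range.

ROBOT

A 6-joint arm with a two-finger parallel gripper is mounted at the origin on a cart in front of the work surface, level with it; the furniture and walls round the work are solid. World frame = base frame: x ahead of the robot, y to its left, z up, the work surface at z = 0. Lengths are in m, angles in rad, forces in N, time in s.
With the tool pointing down it reaches from about 0.25 to 0.775 m from the base axis. Payload 4 kg.
Tool frame: the origin (TCP) lies midway between the tips of the shut fingers; the grasp point (between the pads) lies 19 mm behind it; z points along the fingers, y is the direction in which the jaws open and shut (so a half turn about z gives the same grasp; the last joint's range is limited). The gripper opens to 94 mm and grips with 3 to 60 N. Pads are 16 mm wide; open, the fingers measure 119 mm over their backs; the gripper's body (75 mm by 177 mm) begins 78 mm behind the grasp point.
Start: joints at [1.234, 0.087, 1.371, -0, 1.684, -0.103], TCP at [0.127, 0.535, 0.206] pointing down, gripper open.
Joint ranges: [-3.1, 3.1], [-0.76, 2.03], [0.27, 2.55], [-1.08, 4.22], [0.17, 2.65], [-2.57, 2.57]. Speed limits (rad/s): [2.79, 2.79, 3.14, 3.14, 3.14, 3.14].

INTERFACE

Orientations are given as [roll, pitch, yaw] about the fixed x, y, z axes, in that order (R = Rz(yaw) Ry(pitch) Rx(roll)).
In Python, from bench import robot, cams gives the robot as it stands.
- The arm moves only by the tool step_arm, never from a script. Its argument "plan" is a list that holds one entry, the list of rows, each a list of 5 numbers: the shift along the world's x, y, z in mm, then the turn about the world's z in rad, then the opening in per cent of the stroke, from 0 (shut) to 100 (fully open). In form: [[[tx, ty, tz, turn, fingers], ...]]. A call has 1 to 8 rows; each row is the pose to reach, as a shift and turn from the pose commanded when the call began; what a row does not reach only later rows make up. A row lasts 1/12 s, in which the tool goes at most 41.7 mm and 7.16 degrees, less where a joint would pass 70% of its speed; a pose out of reach is approached as far as the arm can. A call with a gripper value outside its range is refused whole. The fingers move at their own pace and stop on an object; the grip force is fixed at half the most. Time passes only in rows, so rows that repeat a pose let the fingers close. It gives the time, the measured TCP pose, the force and the opening at its end, in the units of the state.
- robot.get_obs(): the state, without advancing time (a new reading comes with each control period).
- cams.snapshot(name): name is "scene" or "top"; returns a dict with "frame" (384x512x3 uint8, red, green, blue), "camera_matrix" (3x3 intrinsics, pixels), "k1" (the pictures are not rectified: a ray, as slopes to the right and down, at radius r is drawn at 1 + k1 r^2 times it, then the intrinsics apply), "origin" and "attitude" of the camera in the world. Camera axes: x right, y down, z forward; pixel columns grow to the right and rows downward; lengths in m; the calibration is good to about 2 mm. A picture is of the moment at which its call begins. There is no depth.
- robot.close_job(): hands the job in, once; it reports no verdict.
The state is a dict: "time": time; "joint_positions": joint angles; "qvel": joint speeds; "joint_torque": joint torques, N m; "tool_pos": TCP position; "ee_rot": TCP orientation; "wrist_force": force on the tool from outside, world axes, zero at the start; "wrist_torque": the same for the moment, N m; "width": finger opening in m.
Only numpy, scipy, OpenCV 4.12 (cv2) and the standard library are available. Lean on these libraries where they do the work, as an engineer would, in place of code of your own. Each camera call takes 0.05 s, during which the arm holds its last target. There are 200 camera calls.

## Working session

There is one attempt and no reset: what is moved stays moved. The work goes in short steps, Python scripts to look and compute and a tool call to move; the robot and the scene stay as the last step left them, time stands still between calls to the robot, and variables do not carry over. Pictures are saved under pics/ and viewed, about 8 in all and at most 12, crops included, and the job is handed in when it is done.

Besides the shell and the picture viewer there is one more tool, called after "Request:" as a command line: name --argument value ..., lists and objects as JSON in quotes. step_arm: Moves the arm, as the interface text tells. Its arguments: {"type":"object","properties":{"plan":{"type":"array"}},"required":["plan"]}

```bash
mkdir -p pics
cat > h.py <<'E'
import numpy as np, cv2
from bench import robot, cams
def snap(n):
    s=cams.snapshot(n); return s
def ray(s,u,v):
    K=np.array(s["camera_matrix"]);d=cv2.undistortPoints(np.array([[[u,v]]],float),K,np.array([s["k1"],0,0,0,0.]))[0,0]
    R=rot(s); return np.array(s["origin"]),R@np.array([d[0],d[1],1])
def rot(s):
    a=np.array(s["attitude"],float)
    if a.shape==(3,3): return a
    from scipy.spatial.transform import Rotation as Q
    return Q.from_euler("xyz",a).as_matrix() if a.size==3 else Q.from_quat(a).as_matrix()
def plane(s,u,v,z):
    o,d=ray(s,u,v); return o+d*(z-o[2])/d[2]
def proj(s,p):
    R=rot(s);c=R.T@(np.array(p,float)-s["origin"]);x=c[:2]/c[2];K=np.array(s["camera_matrix"])
    x=x*(1+s["k1"]*(x@x)); return K[:2,:2]@x+K[:2,2]
E
python3 - <<'E'
from h import *
for n in("scene","top"):
    s=snap(n); cv2.imwrite(f"pics/{n}0.png",cv2.resize(s["frame"][:,:,::-1],(800,600),interpolation=cv2.INTER_CUBIC))
    np.save(f"pics/{n}0.npy",s,allow_pickle=True)
    print(n,s["camera_matrix"],s["k1"],s["origin"],s["attitude"])
print(robot.get_obs())
E
```

```text
scene [[487.69588983   0.         260.68876819]
 [  0.         487.69588983 188.12425723]
 [  0.           0.           1.        ]] -0.03622866277263449 [0.16399305 0.73928808 0.95169999] [-2.35282191 -0.01999259 -2.674521  ]
top [[492.27737043   0.         252.63369   ]
 [  0.         492.27737043 191.02226426]
 [  0.           0.           1.        ]] -0.14185491957261456 [ 0.44319155 -0.05136974  1.39590905] [-3.05609822 -0.00929321 -1.54538244]
{'time': 0.1, 'joint_positions': array([ 1.23388805e+00,  8.78892213e-02,  1.37207609e+00, -2.32157580e-05,
        1.68359593e+00, -1.03085165e-01]), 'qvel': array([-0.00055171, -0.00292893, -0.0016927 ,  0.00208295,  0.00070446,
       -0.00018468]), 'joint_torque': array([ 2.00218434e-03, -3.41250515e+01, -3.03303337e+01,  7.20299408e-02,
        3.03915376e-02, -1.08931665e-04]), 'tool_pos': array([0.12727714, 0.53457142, 0.20443049]), 'ee_rot': array([-3.13963214e+00, -1.79622205e-04,  2.90776678e+00]), 'wrist_force': array([ 0.33385162, -0.22994882,  0.38986401]), 'wrist_torque': array([ 0.00212786,  0.00456497, -0.0238154 ]), 'width': 0.09390670008305808}
```

View pics/scene0.png

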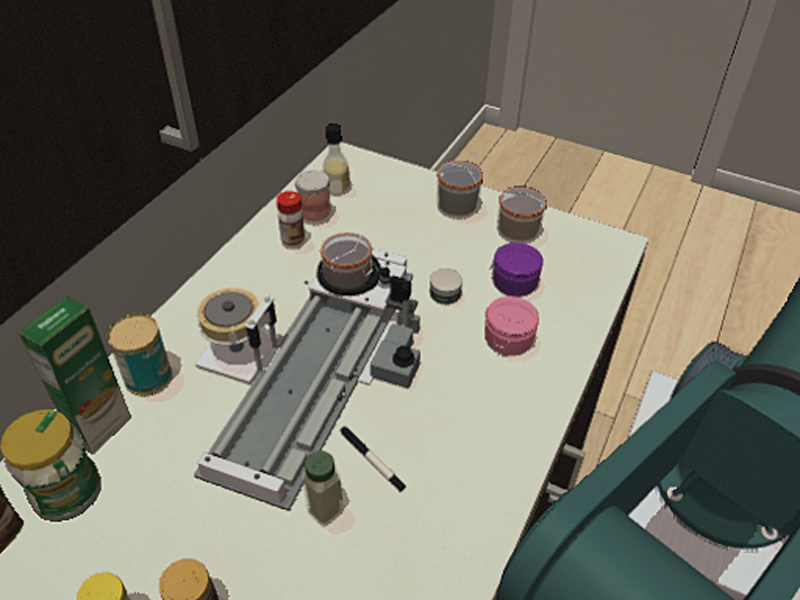

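View pics/top0.png

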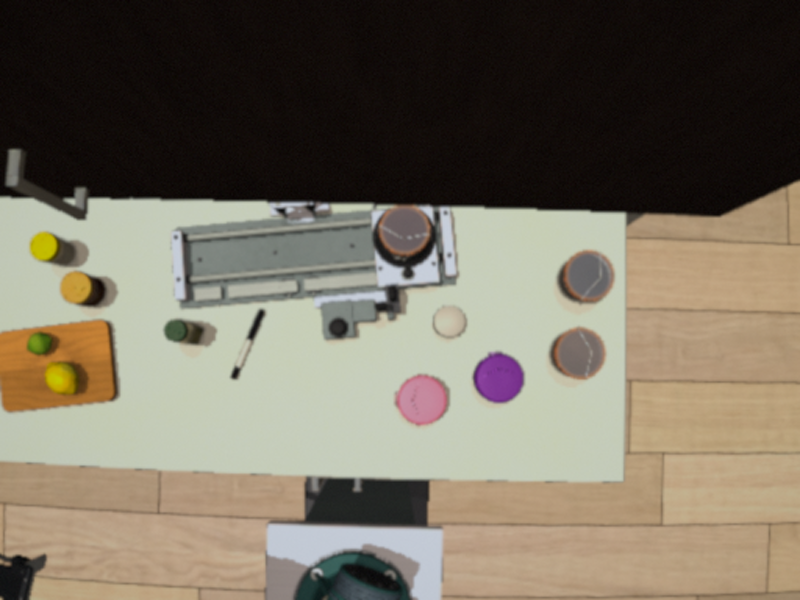

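The scene shows the carriage with the jar at (347,262) in the 800-px view, the black lever grip at about (401,288), the button at (403,354) and the push tab at about (385,272). In the top view the jar is at (404,232), tab (408,272), lever (393,298) and button (338,327). The pink (422,400) and purple (498,378) jars and the two waiting jars at the right are look-alikes, because only the jar at (404,232) stands in the nest. I'll confirm this in an enlarged crop.

Run:
```python
from h import *
a=np.load("pics/scene0.npy",allow_pickle=True).item();b=np.load("pics/top0.npy",allow_pickle=True).item()
# scene crop u 195-275,v 145-250 ; top crop u 195-300 v 125-225
A=a["frame"][145:250,190:290,::-1];B=b["frame"][125:230,195:300,::-1]
A=cv2.resize(A,(400,420),interpolation=cv2.INTER_CUBIC);B=cv2.resize(B,(400,400),interpolation=cv2.INTER_CUBIC)
C=np.zeros((420,800,3),np.uint8);C[:,:400]=A;C[:400,400:]=B
cv2.imwrite("pics/crop1.png",C)
# bed edges in top: rail end corners
k=512/800
for n,u,v,z in [("endL_top",179,231,.05),("endL_bot",182,300,.05),("endR_top",446,208,.05),("endR_bot",451,277,.05),("button",338,327,.06),("tab",408,272,.1),("lever",393,295,.1),("jar",404,230,.11)]:
    print(n,plane(b,u*k,v*k,z).round(4))
```

```text
endL_top [0.6697 0.3277 0.05  ]
endL_bot [0.5462 0.3157 0.05  ]
endR_top [ 0.7228 -0.148   0.05  ]
endR_bot [ 0.5994 -0.1591  0.05  ]
button [0.5056 0.0365 0.06  ]
tab [ 0.6002 -0.0819  0.1   ]
lever [ 0.5603 -0.0575  0.1   ]
jar [ 0.6704 -0.0732  0.11  ]
```

View pics/crop1.png

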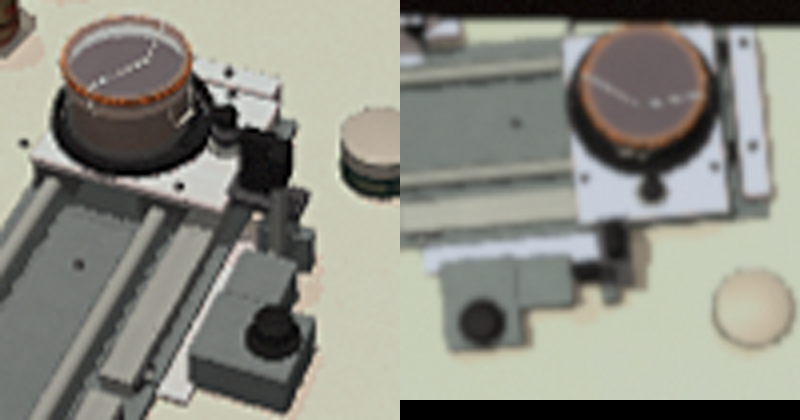

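The crop confirms that the loose grey/orange jar stands in the black nest on the carriage. The button is the round cap at crop (273,325) and (482,318). The black block at (263,160) and (613,240) could be either the tab or the lever grip. I'll triangulate to tell them apart.

```bash
cat >> h.py <<'E'
def tri(a,ua,b,ub):
    o1,d1=ray(a,*ua);o2,d2=ray(b,*ub);d1=d1/np.linalg.norm(d1);d2=d2/np.linalg.norm(d2)
    t=np.linalg.lstsq(np.c_[d1,-d2],o2-o1,rcond=None)[0];p,q=o1+t[0]*d1,o2+t[1]*d2
    return (p+q)/2,np.linalg.norm(p-q)
E
python3 - <<'E'
from h import *
a=np.load("pics/scene0.npy",allow_pickle=True).item();b=np.load("pics/top0.npy",allow_pickle=True).item()
S=lambda x,y:(190+x/4-.4,145+y/4-.4)
T=lambda x,y:(195+(x-400)/3.81-.4,125+y/3.81-.4)
but,e=tri(a,S(274,321),b,T(482,318));print("button",but.round(4),e)
kn=tri(a,S(225,112),b,T(652,186));print("knob",kn[0].round(4),kn[1])
bl=tri(a,S(265,132),b,T(613,234));print("black top",bl[0].round(4),bl[1])
jar=tri(a,S(126,60),b,T(643,84));print("jar top",jar[0].round(4),jar[1])
yaw=np.arctan2(.0120,.1234);print(yaw)
for yaw in(np.arctan2(.0120,.1234),np.arctan2(.053,.4757)):
  X=np.array([np.cos(yaw),np.sin(yaw),0]);Y=np.array([-X[1],X[0],0])
  tab=jar[0]-X*.1+[0,0,-.029+.017]; print("yaw",yaw,"tab top pred",tab.round(4),"scene crop",(np.array(proj(a,tab))-[190,145])*4,"top crop",(np.array(proj(b,tab))-[195,125])*3.81+[400,0])
  for dx in(-.02,0,.02,.04):
    l=but-Y*.078+X*dx;l[2]=.122;print(dx,"lever top",l.round(3),(proj(a,l)-[190,145])*4,(proj(b,l)-[195,125])*3.81+[400,0])
hsv=cv2.cvtColor(a["frame"],cv2.COLOR_RGB2GRAY)
# zoom plain
A=a["frame"][168:238,225:285,::-1];B=b["frame"][165:215,205:265,::-1]
f=lambda i,s:cv2.convertScaleAbs(cv2.resize(i,None,fx=s,fy=s,interpolation=cv2.INTER_CUBIC),alpha=1.9,beta=15)
A=f(A,6.5);B=f(B,6.5);C=np.zeros((460,800,3),np.uint8);C[:A.shape[0],:A.shape[1]]=A;C[:B.shape[0],400:400+B.shape[1]]=B
cv2.imwrite("pics/crop2.png",C)
E
```

```text
button [0.5074 0.037  0.0493] 0.004337843873471008
knob [ 0.603  -0.0816  0.0839] 0.0019767913632899553
black top [ 0.5637 -0.0559  0.1055] 0.0072580201184744425
jar top [ 0.6714 -0.0732  0.1073] 0.0019499382578496223
0.09693992732160937
yaw 0.09693992732160937 tab top pred [ 0.5719 -0.0828  0.0953] scene crop [265.39022589 111.59915124] top crop [652.06301095 228.117618  ]
-0.02 lever top [ 0.495 -0.043  0.122] [348.24902799 159.87933636] [591.12462096 335.2818503 ]
0 lever top [ 0.515 -0.041  0.122] [317.45728486 151.1488851 ] [589.05613591 305.95483034]
0.02 lever top [ 0.535 -0.039  0.122] [286.91458523 142.48964667] [586.99474009 276.69442593]
0.04 lever top [ 0.555 -0.037  0.122] [256.61965706 133.90124576] [584.94082608 247.50648799]
yaw 0.1109571542567504 tab top pred [ 0.5721 -0.0842  0.0953] scene crop [266.1765877 110.2209899] top crop [654.06720674 227.962531  ]
-0.02 lever top [ 0.496 -0.043  0.122] [346.70858746 159.10925286] [591.41159242 333.64572838]
0 lever top [ 0.516 -0.041  0.122] [315.77683734 150.68177156] [588.9320223  304.35432054]
0.02 lever top [ 0.536 -0.038  0.122] [285.08564437 142.32042705] [586.46054295 275.12963602]
0.04 lever top [ 0.556 -0.036  0.122] [254.63396663 134.02492148] [583.99762832 245.97751503]
```

View pics/crop2.png

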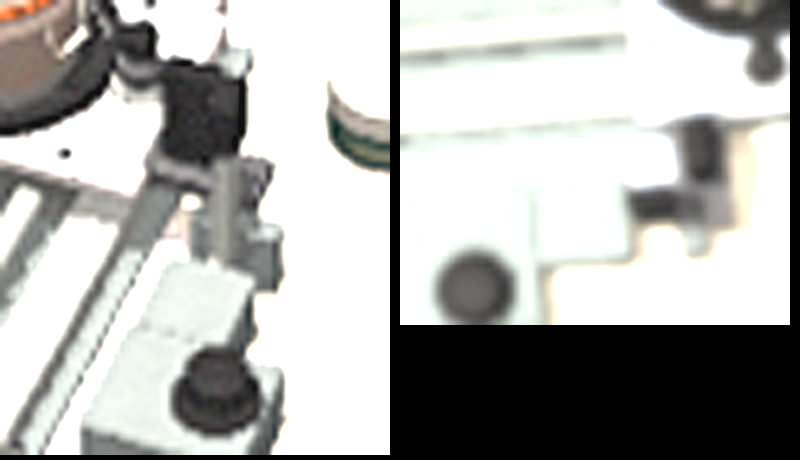

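The top view separates the two: the push tab is at crop (703,150) and the lever grip at (655,205).

Run:
```python
from h import *
a=np.load("pics/scene0.npy",allow_pickle=True).item();b=np.load("pics/top0.npy",allow_pickle=True).item()
T=lambda x,y:(205+(x-400)/6.5-.4,165+y/6.5-.4)
P=lambda p:((proj(a,p)-[225,168])*6.5).round()
but=plane(b,*T(476,288),.05);print("but",but.round(4),P(but))
tab=plane(b,*T(703,148),.095);print("tab top",tab.round(4),P(tab))
lev=plane(b,*T(655,205),.122);print("lev top",lev.round(4),P(lev),"pivot in scene",P([lev[0],lev[1],.03]))
X=np.array([np.cos(.107),np.sin(.107),0]);Y=np.array([-X[1],X[0],0])
print("but-lev frame",(but-lev)@X,(but-lev)@Y)
print("shift to but (mm)",(but-robot.get_obs()["tool_pos"])*1e3)
```

```text
but [0.5071 0.0372 0.05  ] [210. 368.]
tab top [ 0.5646 -0.0566  0.095 ] [190.  79.]
lev top [ 0.5387 -0.0379  0.122 ] [229.  80.] pivot in scene [224. 247.]
but-lev frame -0.023399983908294716 0.07810427374794769
shift to but (mm) [ 379.83708941 -497.34697698 -154.43048923]
```

Request:
step_arm --plan '[[[40,-40,0,0.1,0],[70,-80,0,0.2,0],[100,-120,0,0.34,0],[130,-160,0,0.34,0],[160,-190,0,0.34,0],[185,-220,0,0.34,0],[210,-250,0,0.34,0],[240,-280,0,0.34,0]]]'

```text
time: 0.77
tool_pos: [0.3409, 0.2824, 0.2052]
ee_rot: [3.142, -0.0, -3.035]
wrist_force: [0.7, 1.1, -0.1]
width: 0.044
```

Request:
step_arm --plan '[[[20,-32,0,0,0],[40,-64,0,0,0],[60,-94,0,0,0],[80,-125,0,0,0],[100,-156,-20,0,0],[120,-187,-50,0,0],[140,-218,-80,0,0],[140,-218,-110,0,0]]]'

```text
time: 1.43
tool_pos: [0.484, 0.0626, 0.0964]
ee_rot: [-3.139, 0.006, -3.039]
wrist_force: [-0.2, -0.7, 0.1]
width: 0.0005
```

Request:
step_arm --plan '[[[0,0,0,0,0],[0,0,0,0,0],[0,0,0,0,0],[0,0,0,0,0]]]'

```text
time: 1.77
tool_pos: [0.4818, 0.0672, 0.0981]
ee_rot: [3.142, 0.004, -3.034]
wrist_force: [-0.4, 0.5, -0.2]
width: 0.0002
```

Request:
step_arm --plan '[[[25,-30,0,0,0],[25,-30,-20,0,0],[25,-30,-35,0,0],[25,-30,-40,0,0],[25,-30,-43,0,0],[25,-30,-46,0,0],[25,-30,-46,0,0]]]'

```text
time: 2.35
tool_pos: [0.5061, 0.037, 0.0511]
ee_rot: [3.141, 0.002, -3.034]
wrist_force: [-2.3, 0.1, 4.8]
width: 0.0002
```

Request:
step_arm --plan '[[[0,0,-1,0,0],[0,0,-2,0,0],[0,0,-2,0,0]]]'

```text
time: 2.6
tool_pos: [0.5061, 0.0369, 0.0492]
ee_rot: [3.141, 0.002, -3.035]
wrist_force: [-2.8, 1.3, 7.3]
width: 0.0006
```

Run:
```python
from h import *
print(robot.get_obs()["wrist_force"])
a=snap("scene");b=snap("top");np.save("pics/scene1.npy",a,allow_pickle=True);np.save("pics/top1.npy",b,allow_pickle=True)
A=a["frame"][140:260,190:310,::-1];B=b["frame"][150:250,180:300,::-1]
f=lambda i,s:cv2.convertScaleAbs(cv2.resize(i,None,fx=s,fy=s,interpolation=cv2.INTER_CUBIC),alpha=1.4,beta=10)
A=f(A,3.33);B=f(B,3.33);C=np.zeros((400,800,3),np.uint8);C[:A.shape[0],:A.shape[1]]=A;C[:B.shape[0],400:400+B.shape[1]]=B
cv2.imwrite("pics/c3.png",C)
```

```text
[-2.84039589  1.25427354  7.28908459]
```

View pics/c3.png

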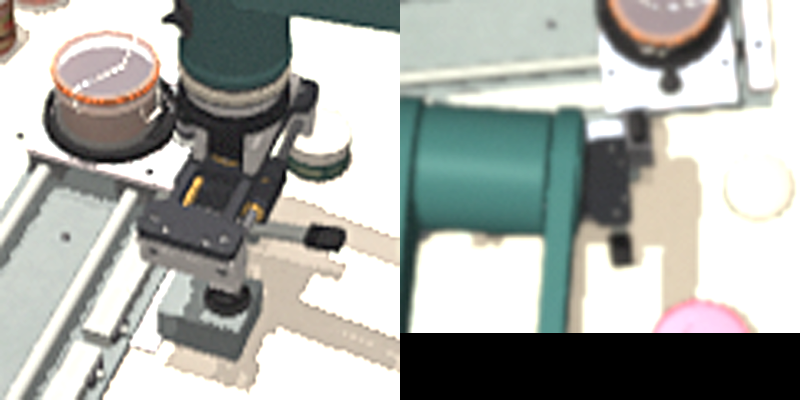

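The lever has dropped: its black grip is at crop (325,238) in the scene view and (622,248) in the top view. I'll raise the tool, then move over the tab.

Request:
step_arm --plan '[[[0,0,25,0,0],[0,0,60,0,0],[15,-24,75,0,20],[30,-48,75,0,45],[45,-72,75,0,45],[60,-94,75,0,45],[60,-94,75,0,45],[60,-94,75,0,45]]]'

```text
time: 3.37
tool_pos: [0.566, -0.0587, 0.122]
ee_rot: [3.141, -0.0, -3.037]
wrist_force: [0.4, -0.3, 0.4]
width: 0.0373
```

Run:
```python
from h import *
a=np.load("pics/scene1.npy",allow_pickle=True).item();b=np.load("pics/top1.npy",allow_pickle=True).item()
k=3.333
g=tri(a,(190+325/k,140+238/k),b,(180+222/k,150+248/k));print("grip tri",g[0].round(4),g[1])
print("grip plane",plane(b,180+222/k-.4,150+248/k-.4,.049).round(4))
X=np.array([np.cos(.107),np.sin(.107),0]);print("pred",(np.array([.5387,-.0379,.043])-.076*X).round(4))
print(robot.get_obs()["tool_pos"],robot.get_obs()["width"],robot.get_obs()["wrist_force"])
a=snap("scene")
A=a["frame"][120:240,190:310,::-1];A=cv2.convertScaleAbs(cv2.resize(A,None,fx=5,fy=5,interpolation=cv2.INTER_CUBIC),alpha=1.4,beta=10);cv2.imwrite("pics/c4.png",A)
```

```text
grip tri [ 0.4656 -0.0473  0.0375] 0.00328577093565041
grip plane [ 0.468  -0.0457  0.049 ]
pred [ 0.4631 -0.046   0.043 ]
[ 0.5659872  -0.05872585  0.1219504 ] 0.03727655043358578 [ 0.38876439 -0.26859747  0.3560581 ]
```

View pics/c4.png

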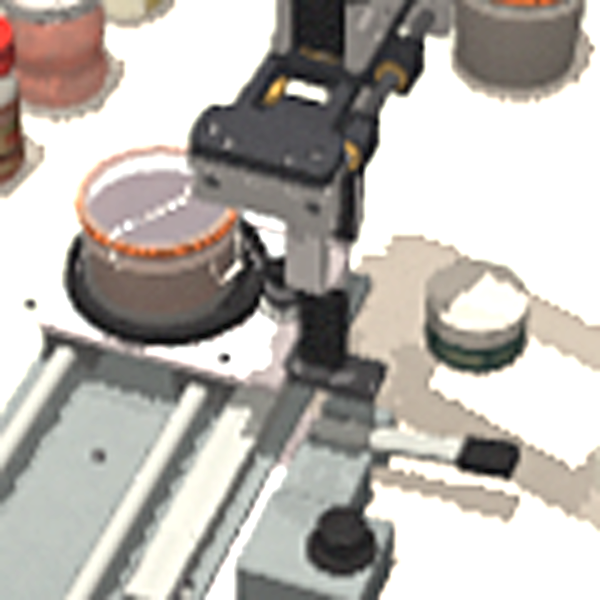

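The view now shows the lever lying at (490,455) and the tab at (325,330) directly under the fingers, with the jar upright. I'll descend and grip the tab.

Request:
step_arm --plan '[[[1,1,-20,0,42],[1,1,-40,0,42],[1,1,-55,0,42],[1,1,-60,0,42],[1,1,-60,0,42]]]'

```text
time: 3.83
tool_pos: [0.5648, -0.0555, 0.0607]
ee_rot: [3.14, -0.004, -3.034]
wrist_force: [-0.0, -0.4, 0.9]
width: 0.0392
```

Request:
step_arm --plan '[[[0,0,0,0,0],[0,0,0,0,0],[0,0,0,0,0],[0,0,0,0,0],[0,0,0,0,0]]]'

```text
time: 4.25
tool_pos: [0.5671, -0.0557, 0.0637]
ee_rot: [3.14, 0.002, -3.035]
wrist_force: [-0.5, 3.4, 1.7]
width: 0.0117
```

Request:
step_arm --plan '[[[-0.3,3,0,0,0],[-0.9,8,0,0,0],[-1.6,15,0,0,0],[-2.7,25,0,0,0],[-4.1,38,0,0,0],[-5.4,50,0,0,0],[-6.7,62,0,0,0],[-8,74,0,0,0]]]'

```text
time: 4.92
tool_pos: [0.5586, 0.0172, 0.0637]
ee_rot: [-3.14, 0.001, -3.035]
wrist_force: [-2.9, -4.2, 5.7]
width: 0.0121
```

Request:
step_arm --plan '[[[-1.3,12,0,0,0],[-2.6,24,0,0,0],[-3.9,36,0,0,0],[-5.2,48,0,0,0],[-6.2,58,0,0,0],[-6.7,62,0,0,0],[-6.9,64,0,0,0],[-6.9,64,0,0,0]]]'

```text
time: 5.58
tool_pos: [0.5509, 0.0826, 0.0637]
ee_rot: [3.141, -0.0, -3.034]
wrist_force: [-4.2, -1.0, 6.7]
width: 0.0117
```

Request:
step_arm --plan '[[[-1.5,4,0.5,0,0],[-2,8,0.5,0,0],[-2.3,10,0.5,0,0],[-2.3,10,0.5,0,0]]]'

```text
time: 5.92
tool_pos: [0.5498, 0.0923, 0.0637]
ee_rot: [3.141, 0.002, -3.034]
wrist_force: [-0.4, -0.5, 5.2]
width: 0.012
```

Request:
step_arm --plan '[[[-0.2,1.5,0,0,0],[-0.35,3,0,0,0],[-0.35,3,0,0,0]]]'

```text
time: 6.17
tool_pos: [0.5495, 0.0946, 0.0637]
ee_rot: [3.141, 0.001, -3.035]
wrist_force: [0.1, -1.7, 6.1]
width: 0.0118
```

Request:
step_arm --plan '[[[-0.2,1.5,0,0,0],[-0.35,3,0,0,0],[-0.35,3,0,0,0]]]'

```text
time: 6.42
tool_pos: [0.5491, 0.0975, 0.0637]
ee_rot: [3.141, 0.001, -3.035]
wrist_force: [-0.2, -1.6, 5.1]
width: 0.0119
```

Request:
step_arm --plan '[[[-0.2,1.5,0,0,0],[-0.35,3,0,0,0],[-0.35,3,0,0,0]]]'

```text
time: 6.67
tool_pos: [0.5488, 0.1006, 0.0637]
ee_rot: [3.141, 0.001, -3.035]
wrist_force: [1.0, -1.9, 5.4]
width: 0.0121
```

Request:
step_arm --plan '[[[-0.2,1.5,0,0,0],[-0.35,3,0,0,0],[-0.35,3,0,0,0]]]'

```text
time: 6.92
tool_pos: [0.5485, 0.1036, 0.0637]
ee_rot: [3.141, 0.001, -3.035]
wrist_force: [-0.4, -1.0, 5.6]
width: 0.0114
```

Request:
step_arm --plan '[[[-0.2,1.5,0,0,0],[-0.35,3,0,0,0],[-0.35,3,0,0,0]]]'

```text
time: 7.17
tool_pos: [0.5481, 0.1065, 0.0637]
ee_rot: [3.141, 0.001, -3.035]
wrist_force: [1.1, -1.8, 5.4]
width: 0.0117
```

Request:
step_arm --plan '[[[-0.2,1.5,0,0,0],[-0.35,3,0,0,0],[-0.35,3,0,0,0]]]'

```text
time: 7.42
tool_pos: [0.5478, 0.1095, 0.0637]
ee_rot: [3.141, 0.001, -3.035]
wrist_force: [0.1, -1.3, 6.0]
width: 0.0118
```

Request:
step_arm --plan '[[[-0.2,1.5,0,0,0],[-0.35,3,0,0,0],[-0.35,3,0,0,0]]]'

```text
time: 7.67
tool_pos: [0.5474, 0.1125, 0.0636]
ee_rot: [3.142, 0.001, -3.035]
wrist_force: [-0.1, -2.0, 5.7]
width: 0.0124
```

Request:
step_arm --plan '[[[-0.2,1.5,0,0,0],[-0.35,3,0,0,0],[-0.35,3,0,0,0]]]'

```text
time: 7.92
tool_pos: [0.5471, 0.1155, 0.0637]
ee_rot: [3.141, 0.001, -3.035]
wrist_force: [-0.5, -1.9, 4.7]
width: 0.0118
```

Request:
step_arm --plan '[[[-0.2,1.5,0,0,0],[-0.35,3,0,0,0],[-0.35,3,0,0,0]]]'

```text
time: 8.17
tool_pos: [0.5467, 0.1185, 0.0636]
ee_rot: [3.141, 0.001, -3.035]
wrist_force: [0.2, -2.0, 4.6]
width: 0.0117
```

Request:
step_arm --plan '[[[-0.2,1.5,0,0,0],[-0.35,3,0,0,0],[-0.35,3,0,0,0]]]'

```text
time: 8.42
tool_pos: [0.5464, 0.1215, 0.0637]
ee_rot: [3.141, 0.001, -3.035]
wrist_force: [0.4, -1.2, 6.0]
width: 0.0118
```

Request:
step_arm --plan '[[[-0.2,1.5,0,0,0],[-0.35,3,0,0,0],[-0.35,3,0,0,0]]]'

```text
time: 8.67
tool_pos: [0.546, 0.1246, 0.0637]
ee_rot: [3.141, 0.001, -3.035]
wrist_force: [0.7, -1.8, 5.5]
width: 0.0119
```

Request:
step_arm --plan '[[[-0.2,1.5,0,0,0],[-0.35,3,0,0,0],[-0.35,3,0,0,0]]]'

```text
time: 8.92
tool_pos: [0.5457, 0.1276, 0.0637]
ee_rot: [3.141, 0.001, -3.035]
wrist_force: [0.1, -1.1, 5.4]
width: 0.0118
```

Request:
step_arm --plan '[[[-0.2,1.5,0,0,0],[-0.35,3,0,0,0],[-0.35,3,0,0,0]]]'

```text
time: 9.17
tool_pos: [0.5451, 0.1318, 0.0637]
ee_rot: [3.139, 0.001, -3.035]
wrist_force: [-0.6, 2.4, 5.5]
width: 0.0121
```

Request:
step_arm --plan '[[[-0.2,1.5,0,0,0],[-0.35,3,0,0,0],[-0.35,3,0,0,0]]]'

```text
time: 9.42
tool_pos: [0.5447, 0.1351, 0.0637]
ee_rot: [3.139, 0.001, -3.034]
wrist_force: [0.5, 2.9, 4.9]
width: 0.0124
```

Request:
step_arm --plan '[[[-0.2,1.5,0,0,0],[-0.35,3,0,0,0],[-0.35,3,0,0,0]]]'

```text
time: 9.67
tool_pos: [0.5447, 0.1354, 0.0637]
ee_rot: [-3.14, 0.001, -3.036]
wrist_force: [0.8, -4.4, 5.7]
width: 0.0122
```

That's the notch: the force went from pulling forward to resisting at y≈0.135. I'll back off 1.5 mm and let go.

Request:
step_arm --plan '[[[0.2,-1.5,0,0,0],[0.2,-1.5,0,0,0],[0.2,-1.5,0,0,0]]]'

```text
time: 9.92
tool_pos: [0.5447, 0.1353, 0.0637]
ee_rot: [3.141, 0.001, -3.035]
wrist_force: [0.4, 0.1, 5.3]
width: 0.0122
```

Request:
step_arm --plan '[[[0,0,0,0,40],[0,0,0,0,40],[0,0,0,0,40],[0,0,0,0,40],[0,0,0,0,40],[0,0,0,0,40]]]'

```text
time: 10.42
tool_pos: [0.544, 0.1348, 0.0626]
ee_rot: [3.141, -0.001, -3.035]
wrist_force: [0.7, 0.8, 0.8]
width: 0.0376
```

Request:
step_arm --plan '[[[0,0,25,0,40],[0,0,55,0,40],[-13,-30,70,0,43],[-28,-65,70,0,45],[-44,-100,70,0,45],[-60,-137,70,0,45],[-73,-167,70,0,45],[-79,-181,70,0,45]]]'

```text
time: 11.08
tool_pos: [0.4637, -0.0491, 0.1331]
ee_rot: [-3.14, -0.0, -3.038]
wrist_force: [1.0, 0.8, 0.2]
width: 0.0422
```

Request:
step_arm --plan '[[[0,0,0,0,45],[0,0,0,0,45],[0,0,0,0,45]]]'

```text
time: 11.33
tool_pos: [0.4656, -0.0455, 0.133]
ee_rot: [3.141, 0.0, -3.035]
wrist_force: [-0.4, 1.0, 0.7]
width: 0.0422
```

Run:
```python
from h import *
o=robot.get_obs();print(o["tool_pos"],o["wrist_force"],o["width"])
a=snap("scene");b=snap("top")
A=a["frame"][120:270,110:310,::-1];B=b["frame"][120:240,130:290,::-1]
f=lambda i,s:cv2.convertScaleAbs(cv2.resize(i,None,fx=s,fy=s,interpolation=cv2.INTER_CUBIC),alpha=1.4,beta=10)
A=f(A,2);B=f(B,2.5);C=np.zeros((300,800,3),np.uint8);C[:A.shape[0],:400]=A;C[:B.shape[0],400:800]=B
cv2.imwrite("pics/c5.png",C)
```

```text
[ 0.46559191 -0.04553255  0.13304367] [-0.44761165  0.96624247  0.73923027] 0.042187960981245935
```

View pics/c5.png

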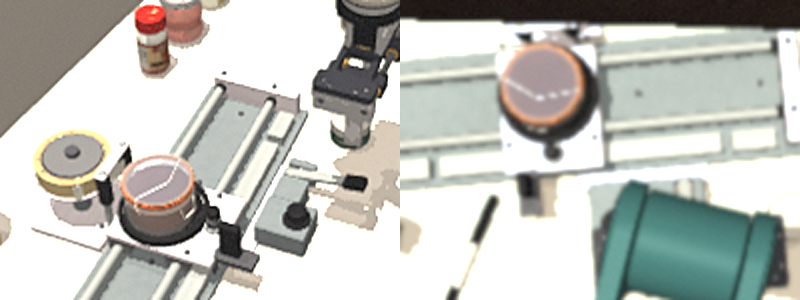

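The carriage stands by the label roll with the jar upright at (157,190), and the lever grip lies free at (350,183). I'll descend onto the grip.

Request:
step_arm --plan '[[[0,-1,-30,0,45],[0,-1,-60,0,45],[0,-1,-85,0,45],[0,-1,-100,0,45],[0,-1,-108,0,45],[0,-1,-108,0,45],[0,-1,-108,0,45]]]'

```text
time: 12.02
tool_pos: [0.4658, -0.0467, 0.0253]
ee_rot: [3.141, 0.0, -3.034]
wrist_force: [0.4, -0.9, 1.1]
width: 0.0423
```

Request:
step_arm --plan '[[[0,0,0,0,0],[0,0,0,0,0],[0,0,0,0,0],[0,0,0,0,0],[0,0,0,0,0]]]'

```text
time: 12.43
tool_pos: [0.466, -0.0453, 0.0262]
ee_rot: [3.138, 0.002, -3.035]
wrist_force: [-1.1, 4.6, 3.6]
width: 0.0197
```

Request:
step_arm --plan '[[[1.7,0.2,7.5,0,0],[4.1,0.5,14.8,0,0],[7.3,0.8,21.8,0,0],[11,1.3,28.5,0,0],[15.5,1.8,34.8,0,0],[20.6,2.4,40.5,0,0],[26.1,3,45.8,0,0],[32.2,3.7,50.4,0,0]]]'

```text
time: 13.1
tool_pos: [0.4947, -0.042, 0.0744]
ee_rot: [3.138, -0.007, -3.035]
wrist_force: [-4.0, 4.8, -3.1]
width: 0.0199
```

Request:
step_arm --plan '[[[6.6,0.8,4.1,0,0],[13.4,1.5,7.4,0,0],[20.6,2.4,10.1,0,0],[28,3.2,12,0,0],[35.6,4.1,13.1,0,0],[43.2,5,13.5,0,0],[47.8,5.5,13.4,0,0],[47.8,5.5,13.4,0,0]]]'

```text
time: 13.77
tool_pos: [0.545, -0.0363, 0.0899]
ee_rot: [3.138, -0.002, -3.035]
wrist_force: [-3.3, 6.2, 4.0]
width: 0.0188
```

Request:
step_arm --plan '[[[2.5,0.3,-0.2,0,0],[5,0.6,-0.5,0,0],[5,0.6,-0.5,0,0]]]'

```text
time: 14.02
tool_pos: [0.5499, -0.0358, 0.0898]
ee_rot: [3.138, -0.001, -3.035]
wrist_force: [-3.5, 5.6, 4.3]
width: 0.0184
```

Request:
step_arm --plan '[[[2.5,0.3,-0.4,0,0],[5,0.6,-0.9,0,0],[5,0.6,-0.9,0,0]]]'

```text
time: 14.27
tool_pos: [0.5562, -0.0376, 0.0885]
ee_rot: [-3.14, 0.002, -3.035]
wrist_force: [-0.5, 0.5, -0.5]
width: 0.0024
```

The fingers came off the grip (width 2 mm), so I need to see where the lever ended up.

Run:
```python
from h import *
a=snap("scene");b=snap("top");np.save("pics/scene3.npy",a,allow_pickle=True)
A=a["frame"][140:260,190:310,::-1];B=b["frame"][130:250,170:290,::-1]
f=lambda i,s:cv2.convertScaleAbs(cv2.resize(i,None,fx=s,fy=s,interpolation=cv2.INTER_CUBIC),alpha=1.4,beta=10)
A=f(A,3.333);B=f(B,3.333);C=np.zeros((400,800,3),np.uint8);C[:A.shape[0],:400]=A;C[:B.shape[0],400:800]=B
cv2.imwrite("pics/c6.png",C)
```

```text
(no output)
```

View pics/c6.png

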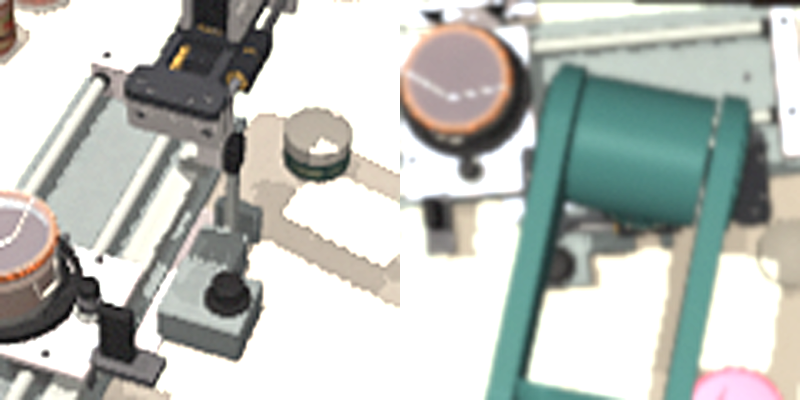

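The lever stands upright at crop (233,155) with the shut fingers behind it and no force, which suggests it's latched. I'll back away to +x, rise, and check that it stays up.

Request:
step_arm --plan '[[[4,0.4,0,0,0],[10,1,0,0,0],[14,1.5,5,0,0],[14,1.5,35,0,0],[14,1.5,70,0,0],[-10,0,90,0,0],[-50,0,95,0,0],[-90,0,95,0,0]]]'

```text
time: 15.03
tool_pos: [0.4664, -0.0373, 0.1855]
ee_rot: [-3.14, 0.005, -3.035]
wrist_force: [-0.8, -0.9, 1.2]
width: 0.0003
```

Request:
step_arm --plan '[[[-40,0,0,0,0],[-80,0,0,0,0],[-120,0,0,0,0],[-140,0,0,0,0],[-140,0,0,0,0],[-140,0,0,0,0],[-140,0,0,0,0],[-140,0,0,0,0]]]'

```text
time: 15.7
tool_pos: [0.3264, -0.037, 0.1826]
ee_rot: [3.141, -0.0, -3.035]
wrist_force: [0.3, 0.1, -0.2]
width: 0.0005
```

Run:
```python
from h import *
o=robot.get_obs();print(o["time"],o["tool_pos"],o["wrist_force"])
a=snap("scene");b=snap("top");a0=np.load("pics/scene0.npy",allow_pickle=True).item()
A=a["frame"][140:260,190:310,::-1];B=b["frame"][115:235,150:270,::-1]
f=lambda i,s:cv2.convertScaleAbs(cv2.resize(i,None,fx=s,fy=s,interpolation=cv2.INTER_CUBIC),alpha=1.4,beta=10)
A=f(A,3.333);B=f(B,3.333);C=np.zeros((400,800,3),np.uint8);C[:A.shape[0],:400]=A;C[:B.shape[0],400:800]=B
X=np.array([np.cos(.114),np.sin(.114),0]);p=np.array([.5395,-.038,.03])
for t in(.15,0,-.1):
    print(t,((proj(a,p-X*.077*np.sin(t)+[0,0,.077*np.cos(t)])-[190,140])*3.333).round())
cv2.imwrite("pics/c7.png",C)
```

```text
15.7 [ 0.32636255 -0.03696383  0.1825789 ] [ 0.28489139  0.12832651 -0.23349619]
0.15 [247. 153.]
0 [233. 148.]
-0.1 [223. 146.]
```

View pics/c7.png

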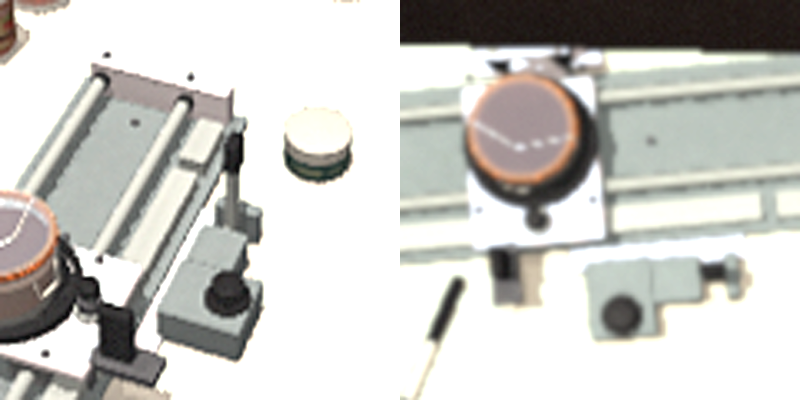

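The lever stands free at (233,150), where upright is predicted at (233,148). The carriage sits by the roll with the jar in its nest, and nothing else has moved. Handing in.

```bash
python3 -c "
from bench import robot
print(robot.close_job())"
```

```text
the job is handed in; nothing more can be done
None
```

I handed the job in at about 16 s. The carriage is in the labelling station's notch, the stop lever is back up, and the jar is still standing in its nest.

- **Button:** I pressed it until the force reached 7.3 N, and a picture then showed the lever dropped.
- **Carriage:** I gripped the push tab and slid it until I felt the notch at about 0.192 m of travel. The carriage pulled forward there, then resisted, and read about 0 N along the rail before I let go. I did not measure the plunger's lift directly.
- **Lever:** I lifted it past upright. The fingers slid off the grip right at the end of the swing, but the lever stayed up. With the arm clear, its grip showed within about 2 px of where an upright lever should appear, so I take it as latched.
- **Surroundings:** The last pictures show the arm clear of everything, with nothing else in view disturbed. The forces I read were at most about 8 N.

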